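# Thread the copper electrode through the electrode stand

### The job

Take the copper electrode with the red cap out of the wooden rack and thread it, tip first, down through the holes of both white guide plates of the electrode stand. Keep hold of it until its collar is down on, or almost on, the upper plate, then let go so that it hangs there upright. Leave the black-capped and the blue-capped electrode in the rack as they are.

Things in the scene. Friction and masses are not known exactly. Their poses are not given: they have to be found in the camera images.
- electrode_red: Copper electrode, red cap, 90 g, upright in one of the rack's 3 holes (which one varies). Rod 10 mm diameter, 105 mm long, below a flat collar (44 mm diameter, 5 mm thick); above it a round cap to grip, 22 mm diameter, 55 mm tall. Origin: on the axis at the collar's underside, resting on the rack's shelf, 115 mm above the worktop; +z up the axis: cap from z = +5 to +60 mm, rod tip at z = -105 mm.
- stand: Fixed stand: dark base 90 x 130 x 8 mm, two steel columns (at y = -47, +47 mm) carrying two level white plates 70 (x) x 120 (y) x 8 mm, each with a 26 mm hole at its centre. Origin: centre of the base's underside, straight below both holes; z up. Plate tops at z = 73 and 130 mm; only two 3 mm screw heads over the columns stand higher. The seated rod ends above the glass dish on the base.
- electrode_black: Graphite electrode, black cap, same shape, size and origin as the red one, in another hole of the rack; leave it alone. Rack: fixed, wooden, 80 x 270 mm, shelf 12 mm thick, its top 115 mm above the worktop. Three 18 mm holes in a straight row, 80 mm apart; the row runs within 15 degrees of y. Electrodes pull straight up, free after 105 mm; to pass over standing caps (tops at 175 mm) carry the rod tip higher.
- electrode_blue: Zinc electrode, grey rod, blue cap, same shape, size and origin as the red one, upright in the remaining hole of the same row; leave it alone.
Not all that is in view belongs to the job. What is shaped like the electrode_red but green is not meant.

How it is judged:
By the outcome, as a careful person would: the job done as asked, in the order asked, and still so for the second after the job is handed in, with the robot touching nothing.
It also fails if it takes over 42 s, if anything falls off the work surface, if the arm or the gripper's body presses on something with over 40 N, if the wrist force passes 120 N, or if a joint passes its speed limit or range.

### The arm

A 7-joint arm with a two-finger parallel gripper is mounted at the origin on a cart in front of the work surface, level with it; the furniture and walls round the work are solid. World frame = base frame: x ahead of the robot, y to its left, z up, the work surface at z = 0. Lengths are in m, angles in rad, forces in N, time in s.
With the tool pointing down it reaches from about 0.425 to 0.95 m from the base axis. Payload 4.7 kg.
Tool frame: the origin (TCP) lies between the finger pads; the fingertips stand 25 mm ahead of it and the grasp point (between the pads) lies 6 mm ahead of it; x points along the fingers, z is the direction in which the jaws open and shut, and the axes are right-handed (so a half turn about x gives the same grasp; the last joint's range is limited). The gripper opens to 85 mm and grips with 20 to 120 N. Pads are 22 mm wide; open, the fingers measure 114 mm over their backs; the gripper's body (76 mm by 85 mm) begins 54 mm behind the grasp point. The pads swing forward as they close: fully open they stand 13 mm farther back than shut.
Start: joints at [1.237, 0.469, -0.049, 1.532, 0.024, 1.141, -0.082], TCP at [0.203, -0.644, 0.226] pointing down, gripper open.
Joint ranges: [-2.59, 2.59], [-0.33, 1.99], [-1.39, 1.29], [0.1, 2.45], [-1.04, 4.18], [0.21, 1.99], [-2.66, 2.66]. Speed limits (rad/s): [2.57, 2.57, 3.14, 3.14, 3.14, 3.14, 3.14].

### API

Orientations are given as a 3x3 rotation matrix whose columns are the frame's x, y, z axes.
In Python, from rig import * gives the robot as it stands. Calls block until the motion is done:
- movep(position, orientation): joint-space move of the TCP to a pose.
- move_l(position, attitude=None, feed=0.15, until_force=None): straight line of the TCP; attitude=None keeps the orientation; feed is the mean speed in m/s. With until_force (N) it stops when the force on the tool has changed by that much, and returns True; else False.
- move_joints(angles): joint-space move.
- command_gripper(opening, newtons=None): finger opening in m; newtons is the grip in N (None keeps the last); returns when the fingers have stopped.
- sleep(seconds).
- inverse_kinematics(position, orientation): joint angles nearest the present ones, or None.
- sense(): the state.
- camera(name): name is "side" or "top" or "wrist"; returns (picture, depth): 480x640x3 uint8, red, green, blue; 480x640 float32, m along the optical axis (not along the pixel's ray), 0 where there is no reading.
- camera_params(name): a dict with "K" (3x3 intrinsics, pixels), "position" and "rotation" of the camera in the world; the wrist camera has in their place "tool_from_camera" (4x4, takes a point from camera to tool coordinates, whose origin is the TCP and whose axes are the tool frame's). Camera axes: x right, y down, z forward; pixel columns grow to the right and rows downward; lengths in m; the calibration is good to about 2 mm. A picture is of the moment at which its call begins: read the wrist's pose just before it. camera_params takes no time and is no camera call.
A pose or a line that the arm cannot do raises Unreachable and nothing moves.
- finish_job(): hands the job in, once; it reports no verdict.
The state is a dict: "time_s": time; "joint_pos": joint angles; "qd": joint speeds; "joint_efforts": joint torques, N m; "position": TCP position; "tcp_rot": TCP orientation; "wrist_force": force on the tool from outside, world axes, zero at the start; "ft_torque": the same for the moment, N m; "finger_gap": finger opening in m.
Only numpy, scipy, OpenCV 4.12 (cv2) and the standard library are available. Lean on these libraries where they do the work, as an engineer would, in place of code of your own. Each camera call takes 0.05 s, during which the arm holds its last target.

## Working session

There is one attempt and no reset: what is moved stays moved. The work goes in short steps, each a Python script; the robot and the scene stay as the last script left them, time stands still between calls to the robot, and variables do not carry over. Pictures are saved under pics/ and viewed, and the job is handed in when it is done.

```bash
ls; mkdir -p pics
python3 - <<'E'
from rig import *
import cv2,numpy as np
s=sense();print(s)
for n in ("side","top","wrist"):
    p,d=camera(n);cv2.imwrite(f"pics/{n}0.png",p[:,:,::-1]);np.save(f"pics/{n}0d.npy",d);print(n,camera_params(n))
E
```

```text
pics
{'time_s': 0.0, 'joint_pos': array([ 1.23708677,  0.46943671, -0.04860433,  1.53372181,  0.02408022,
        1.14100793, -0.08228692]), 'qd': array([ 0.00038352, -0.00085722, -0.0006401 , -0.00094642, -0.0019324 ,
        0.00093295,  0.00068012]), 'joint_efforts': array([-1.33747972e-04, -5.10307825e+01, -4.67135722e-02, -2.37707680e+01,
        1.06231280e-02,  7.65467354e-03,  1.82941747e-06]), 'position': array([ 0.20241106, -0.643295  ,  0.22535285]), 'tcp_rot': array([[-6.46921761e-04,  9.53890472e-01,  3.00154209e-01],
       [ 1.88085239e-03,  3.00154901e-01, -9.53888619e-01],
       [-9.99998022e-01, -5.25455457e-05, -1.98830391e-03]]), 'wrist_force': array([ 1.76750369, -0.14543   ,  0.41479834]), 'ft_torque': array([-0.00412852, -0.01843754, -0.02013724]), 'finger_gap': 0.08527914140126507}
side {'K': array([[451.47122362,   0.        , 309.75808214],
       [  0.        , 451.47122362, 244.83451069],
       [  0.        ,   0.        ,   1.        ]]), 'position': array([ 0.48118067, -0.82586199,  0.54094409]), 'rotation': array([[ 0.9939782 , -0.04625213,  0.0993382
[... 346 characters left out ...]
.47746221e-04, -9.94619587e-01,  1.03594473e-01],
       [-9.99999047e-01,  1.05685050e-04, -1.37680669e-03],
       [ 1.35845052e-03, -1.03594716e-01, -9.94618665e-01]])}
wrist {'K': array([[337.73536389,   0.        , 322.28995635],
       [  0.        , 337.73536389, 237.6158776 ],
       [  0.        ,   0.        ,   1.        ]]), 'tool_from_camera': array([[-2.60780373e-04, -3.25474352e-01,  9.45550833e-01,
        -1.46533948e-01],
       [ 4.92867101e-04, -9.45550792e-01, -3.25474202e-01,
         8.37744963e-02],
       [ 9.99999845e-01,  3.81153615e-04,  4.06996688e-04,
        -5.13036671e-04],
       [ 0.00000000e+00,  0.00000000e+00,  0.00000000e+00,
         1.00000000e+00]])}
```

View pics/top0.png

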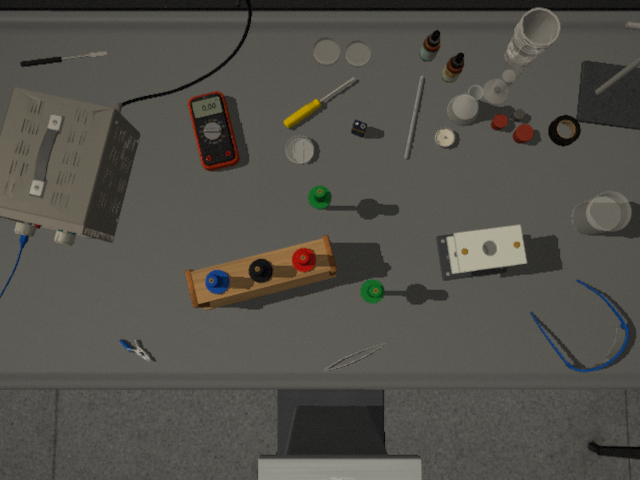

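View pics/side0.png

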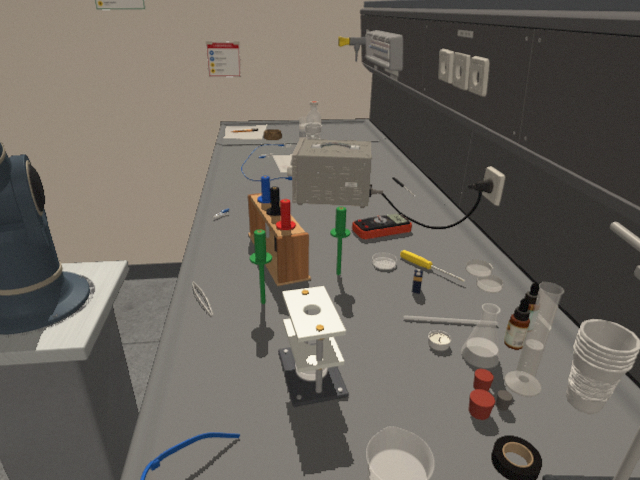

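The top view shows red things that could be confused with the target: the red-capped electrode in the rack at (304,260), and two red bottle caps at (500,122) and (524,133). The green look-alikes are at (320,197) and (373,291). The only match is the one at (304,260), because it stands in the rack's row with blue (217,282) and black (261,271). In the side view it is at (286,213). The stand hole is at (490,248) top. Next I'll measure these and take a close crop.

```bash
cat > h.py <<'E'
import numpy as np,cv2
def ray(P,uv,z):
    d=P["rotation"]@np.linalg.inv(P["K"])@np.array([uv[0],uv[1],1.]); c=P["position"]
    return c+d*(z-c[2])/d[2]
def cloud(P,dep):
    v,u=np.mgrid[:480,:640]; x=np.stack([u,v,np.ones_like(u)],-1).reshape(-1,3)@np.linalg.inv(P["K"]).T
    return ((x*dep.reshape(-1,1))@P["rotation"].T+P["position"]).reshape(480,640,3)
E
python3 - <<'E'
from rig import *
from h import *
T=camera_params("top");S=camera_params("side")
im=cv2.imread("pics/top0.png");sd=cv2.imread("pics/side0.png")
C=cloud(T,np.load("pics/top0d.npy"));CS=cloud(S,np.load("pics/side0d.npy"))
h=cv2.cvtColor(im,cv2.COLOR_BGR2HSV);hs=cv2.cvtColor(sd,cv2.COLOR_BGR2HSV)
def msk(h,c):
    H=h[...,0];ok=(h[...,1]>140)&(h[...,2]>50)
    return ok&{'red':(H<8)|(H>172),'green':(H>45)&(H<80),'blue':(H>100)&(H<125)}[c]
for c in('red','green','blue'):
  for nm,hh,CC in(('top',h,C),('side',hs,CS)):
    n,l,st,ce=cv2.connectedComponentsWithStats(msk(hh,c).astype(np.uint8))
    for i in range(1,n):
        if st[i,4]>60:
            p=CC[l==i];zz=p[:,2];hi=p[zz>np.percentile(zz,98)-.004]
            print(nm,c,ce[i].round(1),st[i],"zmax",np.percentile(zz,98).round(3),"top xy",np.median(hi,0).round(4))
# hole: dark blob within white plate
w=((h[...,1]<60)&(h[...,2]>150)).astype(np.uint8); w[:,:430]=0;w[:215]=0;w[285:]=0;w[:,540:]=0
cs,hi=cv2.findContours(w,cv2.RETR_CCOMP,cv2.CHAIN_APPROX_NONE)
for c,k in zip(cs,hi[0]):
    if cv2.contourArea(c)>30:
        print("hole" if k[3]>=0 else "plate",cv2.contourArea(c),cv2.minAreaRect(c)); m=cv2.minAreaRect(c)[0]; print(ray(T,m,.13))
        if k[3]>=0: print(cv2.fitEllipse(c),ray(T,cv2.fitEllipse(c)[0],.13))
print(C[240,462:472:3],C[235,490])
a=cv2.resize(im[225:325,170:400],None,fx=3,fy=3,interpolation=2);b=cv2.resize(im[215:290,425:540],None,fx=3,fy=3,interpolation=2)
o=np.zeros((530,690,3),np.uint8);o[:300]=a;o[300:525,:345]=b;c=cv2.resize(sd[180:255,230:345],None,fx=3,fy=3);o[300:525,345:]=c
cv2.imwrite("pics/crop1.png",o)
E
```

```text
top red [214.4 136. ] [188  91  51  80 632] zmax 0.031 top xy [0.7942 0.2717 0.0284]
top red [499.1 121.2] [491 114  17  16 189] zmax 0.033 top xy [ 0.8156 -0.3244  0.0304]
top red [523.  133.2] [513 124  21  19 281] zmax 0.035 top xy [ 0.7885 -0.37    0.0327]
top red [303.5 259.7] [292 248  24  24 437] zmax 0.178 top xy [0.5266 0.0686 0.1761]
side red [222.2  45.6] [208  43  30   5  95] zmax 0.38 top xy [0.2957 1.5517 0.378 ]
side red [284.9 216.4] [276 199  20  31 366] zmax 0.175 top xy [0.5279 0.0628 0.174 ]
side red [380.9 230.8] [353 222  59  17 489] zmax 0.025 top xy [0.7738 0.2222 0.0229]
side red [481.5 394.8] [470 369  25  51 934] zmax 0.031 top xy [ 0.7947 -0.3687  0.0293]
top green [319.  197.1] [308 186  23  23 352] zmax 0.168 top xy [0.6425 0.0397 0.166 ]
top green [371.9 291. ] [361 280  23  23 403] zmax 0.168 top xy [ 0.4708 -0.0556  0.1655]
side green [339.9 232.4] [331 208  19  67 410] zmax 0.163 top xy [0.6433 0.0318 0.1627]
side green [260.6 258. ] [251 231  21  72 527] zmax 0.164 top xy [ 0.4735 -0.064   0.1632]
top blue [ 21.  246.3] [ 13 235  15  38  86] zmax 0.
[... 841 characters left out ...]
.0), (7.77817440032959, 7.77817440032959), 45.0)
[ 0.55525431 -0.31334314  0.13      ]
((516.2435913085938, 244.24819946289062), (8.097159385681152, 8.293591499328613), 154.36280822753906) [ 0.55480846 -0.31286834  0.13      ]
hole 207.0 ((489.00006103515625, 248.00003051757812), (16.970561981201172, 15.55634880065918), 45.0)
[ 0.54807862 -0.26395566  0.13      ]
((489.1612854003906, 247.7919158935547), (15.769402503967285, 16.917003631591797), 159.5183563232422) [ 0.54845194 -0.26425543  0.13      ]
[[ 0.56279333 -0.21689174  0.12697239]
 [ 0.56235479 -0.22124238  0.13089872]
 [ 0.56261414 -0.22722797  0.12856929]
 [ 0.5621626  -0.23149655  0.1326122 ]] [ 0.57180564 -0.26737805  0.12708936]
```

View pics/crop1.png

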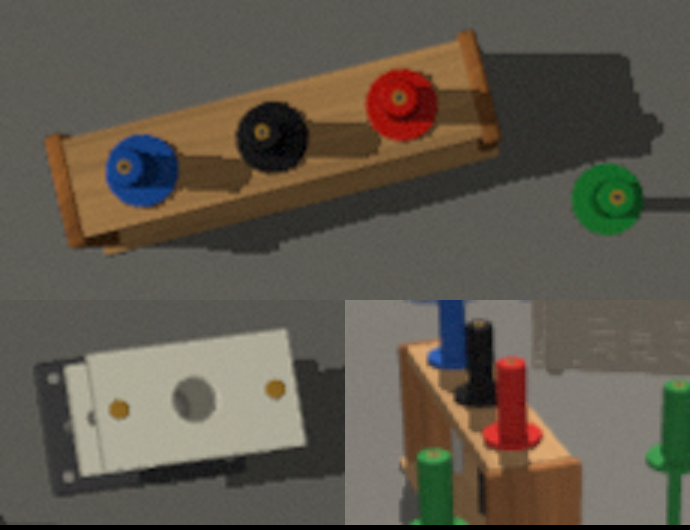

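The crop confirms the choice: red cap and collar seated in the rack hole at the stand-side end of the row. The stand hole is clear, with a screw either side. I'll move above the electrode for a wrist look.

Run:
```python
from rig import *
from h import *
T=camera_params("top");S=camera_params("side")
print("brass dot",ray(T,(303,257.3),.175),"collar",ray(T,(304,259.7),.120))
print("side cap top",ray(S,(285.3,201),.175),"collar side",ray(S,(286,223.5),.120))
z=np.array([.968,.25,0]);z/=np.linalg.norm(z);x=np.array([0,0,-1.]);R=np.stack([x,np.cross(z,x),z],1)
np.save("R.npy",R)
s=sense();p=s["position"]
move_l([p[0],p[1],.36],feed=.25)
for q in(R,R@np.diag([1,-1,-1])):
    print(inverse_kinematics([.526,.067,.32],q), inverse_kinematics([.548,-.2645,.29],q))
```

```text
brass dot [0.5278338 0.0669799 0.175    ] collar [0.52794795 0.06653434 0.12      ]
side cap top [0.52890804 0.06122976 0.175     ] collar side [0.52967268 0.06636139 0.12      ]
[ 0.58695143  0.28707886 -0.97342608  1.70758804  0.24702085  1.27807229
 -0.18679385] [ 0.80349872  0.36752056 -0.5666427   1.59268283  0.20527353  1.2413732
  0.45317331]
None [ 0.43604257  0.31449456 -0.07256275  1.61492467  0.02394476  1.21304177
 -2.53020987]
```

Run:
```python
from rig import *
from h import *
R=np.load("R.npy")
command_gripper(.06,30)
movep([.528,.0667,.30],R)
s=sense();print(s["time_s"],s["position"],s["finger_gap"])
p,d=camera("wrist");cv2.imwrite("pics/w1.png",p[:,:,::-1])
W=camera_params("wrist");M=W["tool_from_camera"]
P={"K":W["K"],"rotation":s["tcp_rot"]@M[:3,:3],"position":s["position"]+s["tcp_rot"]@M[:3,3]}
import pickle;pickle.dump(P,open("w1.pkl","wb"))
```

```text
3.9667 [0.52837762 0.06555127 0.29988382] 0.05988258319388455
```

View pics/w1.png

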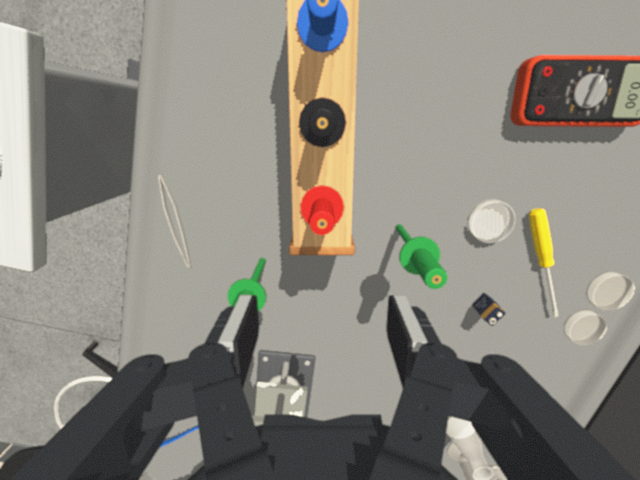

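The wrist view has the red cap's tip at (322,224), centred between the fingers at x≈247 and 400, with both greens outside the descent path. I'll descend, grip and pull straight up.

Run:
```python
from rig import *
from h import *
import pickle
P=pickle.load(open("w1.pkl","rb"));print(ray(P,(322,224),.175))
c=np.array([.528,.0665])
move_l([*c,.20],feed=.15)
print(sense()["position"],move_l([*c,.158],feed=.08,until_force=12))
s=sense();print(s["time_s"],s["position"],s["wrist_force"])
command_gripper(.0,40)
s=sense();print(s["time_s"],s["finger_gap"],s["position"],s["wrist_force"])
p,d=camera("side");cv2.imwrite("pics/s1.png",cv2.resize(p[150:350,180:420,::-1],None,fx=3,fy=3))
```

```text
[0.52721914 0.0683674  0.175     ]
[0.52862408 0.06684712 0.20077592] False
5.5083 [0.52811336 0.06673725 0.15792046] [-0.45939217 -0.33846808  0.16050601]
5.95 0.0201209597095906 [0.52811671 0.06654351 0.15851933] [-1.611861   -1.15950383  4.43733873]
```

View pics/s1.png

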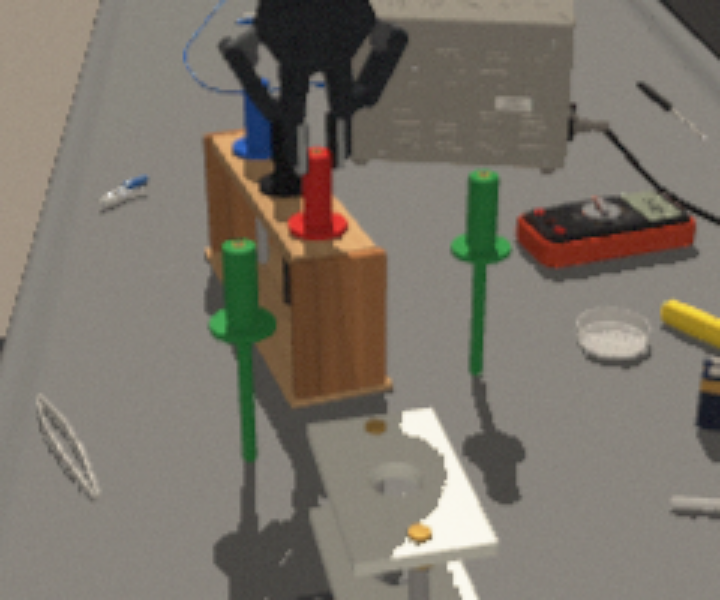

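The side crop shows fingers around (290–340,160), but it doesn't make clear whether they hold red or something behind it. I'll check with the other cameras before lifting.

Run:
```python
from rig import *
from h import *
p,d=camera("wrist");cv2.imwrite("pics/w2.png",p[:,:,::-1])
q,e=camera("side");C=cloud(camera_params("side"),e)
print(sense()["position"],sense()["finger_gap"],sense()["joint_pos"])
for u,v in((285,205),(291,200),(275,190),(293,197),(277,200),(274,208)): print(u,v,q[v,u],C[v,u].round(3))
cv2.imwrite("pics/s2.png",cv2.resize(q[150:240,230:350,::-1],None,fx=6,fy=6,interpolation=0))
```

```text
[0.52816763 0.06654197 0.15853316] 0.020100145323186273 [ 0.4870397   0.45488633 -0.89020652  1.90891021  0.42499413  0.97759626
 -0.34527817]
285 205 [132  31  28] [0.528 0.058 0.167]
291 200 [18 17 18] [0.541 0.059 0.178]
275 190 [27 28 32] [0.508 0.054 0.203]
293 197 [98 97 90] [0.545 0.059 0.184]
277 200 [30 32 34] [0.511 0.054 0.181]
274 208 [14 16 16] [0.507 0.137 0.127]
```

View pics/w2.png

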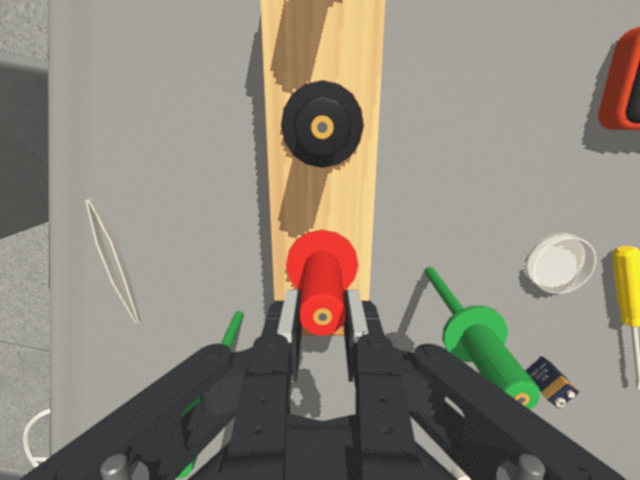

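View pics/s2.png

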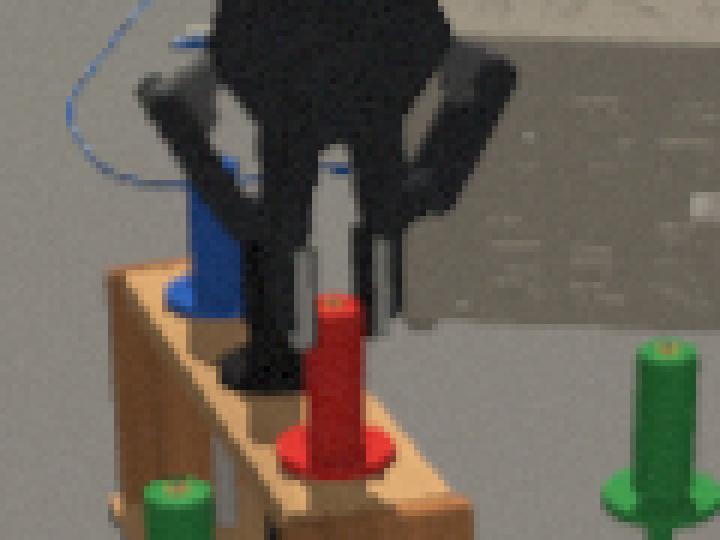

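Run:
```python
from rig import *
from h import *
s=sense();p,d=camera("wrist")
W=camera_params("wrist");M=W["tool_from_camera"]
P={"K":W["K"],"rotation":s["tcp_rot"]@M[:3,:3],"position":s["position"]+s["tcp_rot"]@M[:3,3]}
C=cloud(P,d)
print(s["time_s"],P["position"],P["rotation"][:,2])
for n,(u,v) in dict(reddot=(322,317),redcollar=(322,240),blackdot=(322,127),shelf=(270,150),shelf2=(365,280),fingL=(288,310),fingtipL=(293,295),fingtipR=(351,295),table=(450,150)).items(): print(n,C[v,u].round(4))
print(ray(P,(322,127),.175),ray(P,(322,317),.175))
cv2.imwrite("pics/w3.png",cv2.resize(p[220:360,250:400,::-1],None,fx=4,fy=4,interpolation=0))
```

```text
6.1 [0.50697788 0.14820022 0.30503535] [ 0.0813856 -0.3152199 -0.9455225]
reddot [0.5273 0.069  0.1754]
redcollar [0.5232 0.0847 0.1189]
blackdot [0.5073 0.1463 0.1757]
shelf [0.4829 0.1266 0.1138]
shelf2 [0.5561 0.0644 0.1148]
fingL [0.5117 0.074  0.1839]
fingtipL [0.5126 0.0741 0.171 ]
fingtipR [0.5375 0.0809 0.1718]
table [ 0.6218  0.1532 -0.0013]
[0.50734771 0.14626906 0.175     ] [0.52736113 0.06880319 0.175     ]
```

View pics/w3.png

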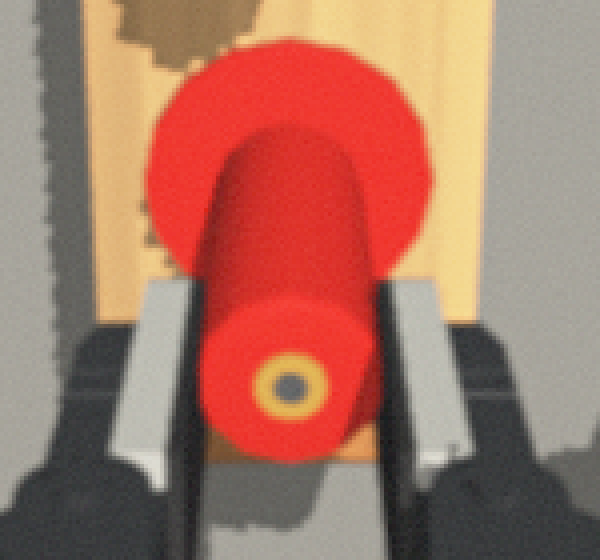

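All three views agree it is red (dot at (322,317) in the wrist view). But the pads hold only the top ~10 mm of the cap: fingertips measure z≈0.165, not the 0.133 expected from the nominal tool geometry. That grip is too shallow, so I'll open slightly, go ~22 mm deeper guarded by force, and grip again.

Run:
```python
from rig import *
from h import *
command_gripper(.045,30)
print(move_l([.5278,.067,.136],feed=.06,until_force=6))
s=sense();print(s["position"],s["wrist_force"])
command_gripper(.0,45)
s=sense();print(s["time_s"],s["finger_gap"],s["position"],s["wrist_force"])
p,d=camera("wrist");q,e=camera("side")
W=camera_params("wrist");M=W["tool_from_camera"]
P={"K":W["K"],"rotation":s["tcp_rot"]@M[:3,:3],"position":s["position"]+s["tcp_rot"]@M[:3,3]}
C=cloud(P,d)
for v in (275,280,285,290,295,300,310):print(v,C[v,290].round(3),C[v,354].round(3))
o=np.zeros((540,800,3),np.uint8);a=cv2.resize(p[200:380,230:410],None,fx=3,fy=3,interpolation=0);o[:,:400]=a[:,70:470]
b=cv2.resize(q[150:240,250:330],None,fx=5,fy=5,interpolation=0);o[:450,400:]=b
cv2.imwrite("pics/ws4.png",o[:,:,::-1])
```

```text
False
[0.52760989 0.0670953  0.13557655] [0.30399033 0.9079007  0.86105192]
7.3667 0.020985289287400632 [0.52792654 0.06709187 0.13638401] [-0.48610838 -0.33455198  2.17246356]
275 [0.509 0.07  0.12 ] [0.543 0.078 0.119]
280 [0.51  0.067 0.119] [0.543 0.075 0.119]
285 [0.511 0.063 0.119] [0.544 0.072 0.118]
290 [0.511 0.074 0.144] [0.539 0.082 0.146]
295 [0.511 0.075 0.15 ] [0.539 0.082 0.149]
300 [0.511 0.074 0.153] [0.538 0.082 0.154]
310 [0.512 0.075 0.162] [0.537 0.081 0.162]
```

View pics/ws4.png

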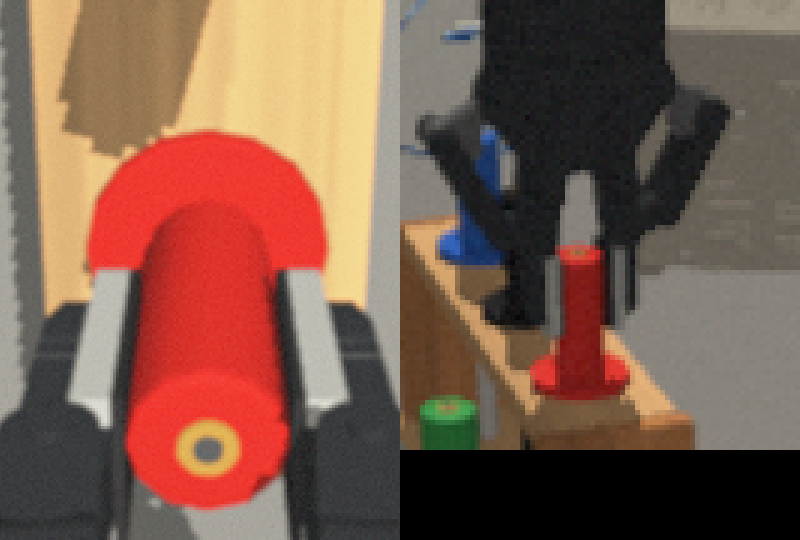

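The pads now overlap about 31 mm of the cap (tips z≈0.144, clear of the collar). Lifting and carrying over to the stand.

Run:
```python
from rig import *
from h import *
command_gripper(0,60)
R=np.load("R.npy")
move_l([.5279,.067,.335],feed=.12)
s=sense();print(s["time_s"],s["finger_gap"],s["position"],s["wrist_force"])
move_l([.5484,-.2648,.335],R,feed=.15)
sleep(.4)
s=sense();print(s["time_s"],s["finger_gap"],s["position"],s["tcp_rot"].round(3),s["wrist_force"])
p,d=camera("wrist");q,e=camera("side");t,f=camera("top")
for n,i in(("w5",p),("s5",q),("t5",t)):cv2.imwrite(f"pics/{n}.png",i[:,:,::-1])
```

```text
9.4917 0.02056293256614337 [0.52760161 0.0668682  0.33432704] [ 0.24178266  0.23151555 -1.75370035]
12.2583 0.02087388355266247 [ 0.54838332 -0.26477505  0.33502015] [[-0.    -0.25   0.968]
 [-0.     0.968  0.25 ]
 [-1.    -0.    -0.   ]] [-0.09351234  0.27907003 -1.93940367]
```

View pics/s5.png

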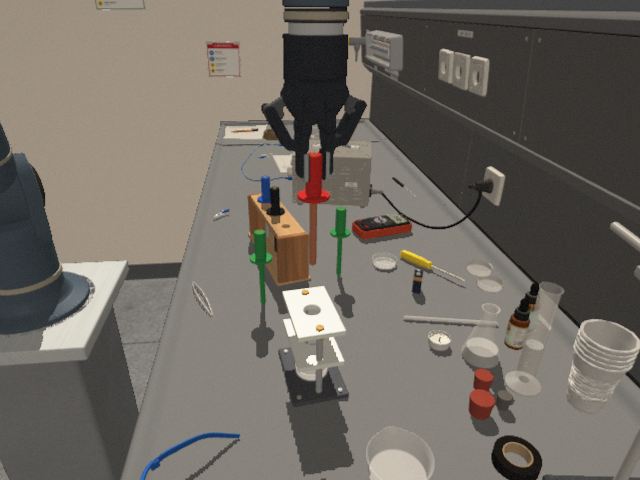

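View pics/w5.png

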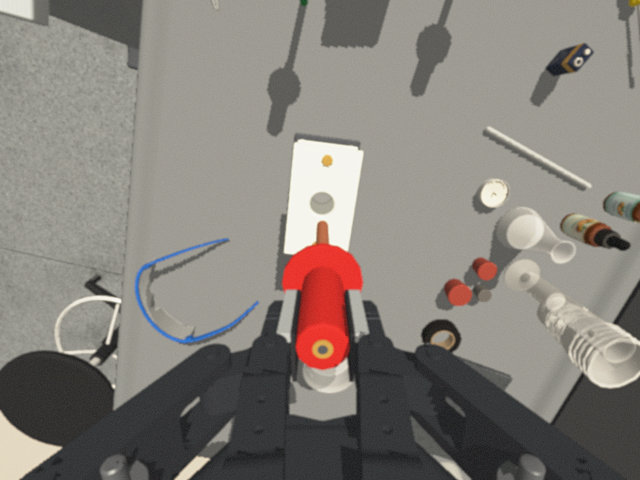

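View pics/t5.png

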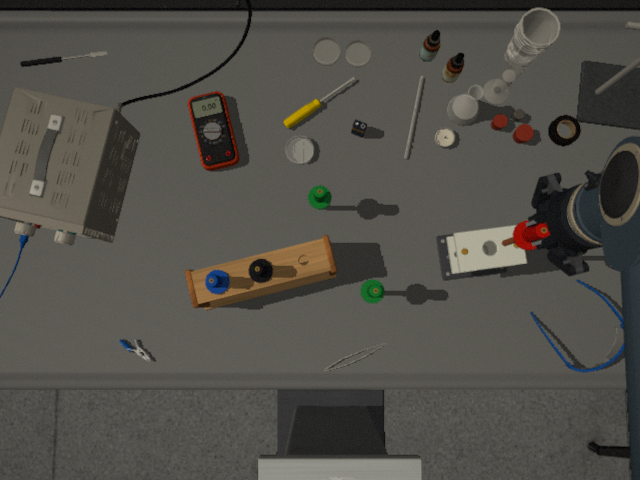

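Red is gripped and hangs clear. The rod tip is at (322,224) in the wrist view, (313,264) side and ~(505,242) top; the hole is at (322,203) wrist, (313,311) side and (489,248) top. The black, blue and green electrodes are unchanged. Next, the rod tip and hole positions.

Run:
```python
from rig import *
from h import *
s=sense();W=camera_params("wrist");M=W["tool_from_camera"]
P={"K":W["K"],"rotation":s["tcp_rot"]@M[:3,:3],"position":s["position"]+s["tcp_rot"]@M[:3,3]}
S=camera_params("side");T=camera_params("top")
def fit(n,y0,y1,x0,x1):
    g=cv2.imread(f"pics/{n}.png");h=cv2.cvtColor(g,cv2.COLOR_BGR2HSV)
    m=((h[...,1]>90)&((h[...,0]<14)|(h[...,0]>172))).astype(np.uint8)[y0:y1,x0:x1]
    for v in range(m.shape[0]):
        u=np.nonzero(m[v])[0]
        if len(u) and v%5==0: print(n,v+y0,u.min()+x0,u.max()+x0)
fit("w5",205,262,300,345);fit("s5",190,280,290,335)
def hole(n,P,y0,y1,x0,x1):
    g=cv2.imread(f"pics/{n}.png")[y0:y1,x0:x1];h=cv2.cvtColor(g,cv2.COLOR_BGR2HSV)
    w=((h[...,1]<60)&(h[...,2]>{'w5':225,'s5':185}.get(n,150))).astype(np.uint8)
    cs,k=cv2.findContours(w,cv2.RETR_CCOMP,cv2.CHAIN_APPROX_NONE)
    for c,kk in zip(cs,k[0]):
        if kk[3]>=0 and cv2.contourArea(c)>60:
            e=cv2.fitEllipse(c);m=np.add(e[0],(x0,y0));print(n,"hole",m,e[1],ray(P,m,.13))
hole("w5",P,130,260,280,370);hole("s5",S,280,345,275,350)
z=.335-.0214-.105
print("tip w",ray(P,(322,224),z),"s",ray(S,(313,264),z))
for n in("w5","s5"):
    g=cv2.imread(f"pics/{n}.png");g=g[130:270,260:380] if n=="w5" else g[240:350,265:365]
    cv2.imwrite(f"pics/{n}c.png",cv2.resize(g,None,fx=4,fy=4,interpolation=0))
```

```text
w5 225 318 326
w5 230 317 327
w5 235 317 327
w5 240 317 327
w5 245 311 332
w5 250 300 344
w5 255 300 344
w5 260 300 344
s5 190 301 325
s5 195 297 329
s5 200 300 327
s5 205 310 316
s5 210 310 316
s5 215 310 316
s5 220 310 316
s5 225 310 316
s5 230 310 315
s5 235 290 315
s5 240 290 315
s5 245 290 315
s5 250 290 315
s5 255 290 315
s5 260 290 315
s5 265 290 308
s5 270 290 308
s5 275 291 308
w5 hole [321.57458496 202.89389038] (24.101303100585938, 25.886728286743164) [ 0.54682431 -0.26267041  0.13      ]
w5 hole [326.68312454 160.76091576] (12.253519058227539, 13.758238792419434) [ 0.54089872 -0.21883011  0.13      ]
s5 hole [311.60863495 309.60879135] (11.350048065185547, 17.426132202148438) [ 0.54797637 -0.2665219   0.13      ]
tip w [ 0.54733781 -0.2624041   0.2086    ] s [ 0.54980636 -0.26301468  0.2086    ]
```

View pics/w5c.png

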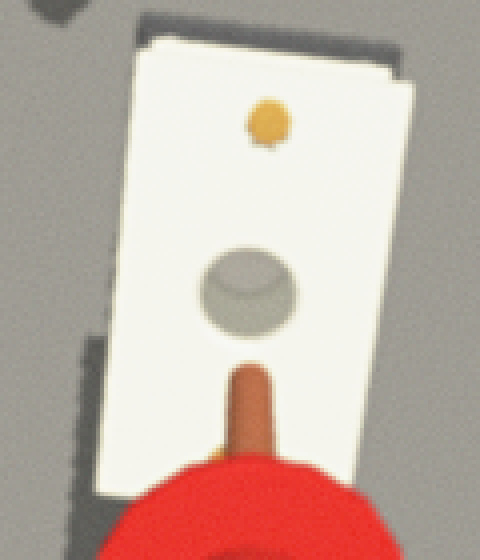

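View pics/s5c.png

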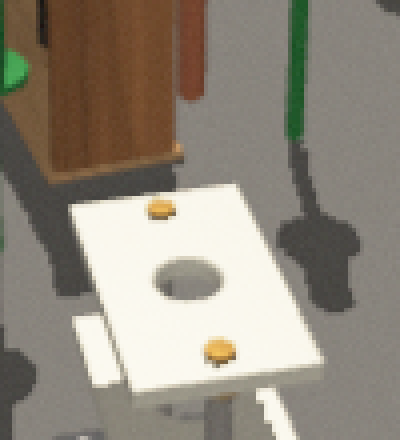

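In each camera the tip and the hole agree to within 0.6 mm (wrist) and about 4 mm (side), against 8 mm of clearance. I'll shift about 1 mm and lower under a force guard, with a look after each plate.

Run:
```python
from rig import *
from h import *
x,y=.5478,-.2656
print(move_l([x,y,.235],feed=.12,until_force=6))
s=sense();print(s["time_s"],s["position"],s["wrist_force"])
p,d=camera("wrist");q,e=camera("side")
o=np.zeros((600,800,3),np.uint8);o[:,:400]=cv2.resize(p[150:300,270:370],None,fx=4,fy=4,interpolation=0);o[:,400:]=cv2.resize(q[230:380,265:365],None,fx=4,fy=4,interpolation=0)
cv2.imwrite("pics/ws6.png",o[:,:,::-1])
```

```text
False
13.3917 [ 0.54844804 -0.26563281  0.23589451] [ 0.10083136  0.68684682 -0.62790202]
```

View pics/ws6.png

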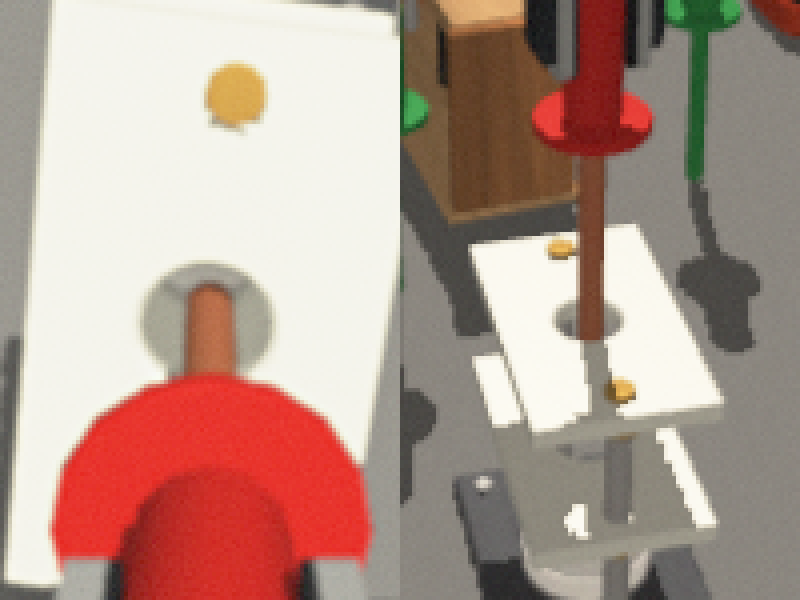

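The rod passes through the upper hole: in the wrist view it is at column 209 against hole centre 207, and in the side view 592 against 588. Continuing under guard, past the lower plate.

Run:
```python
from rig import *
from h import *
s=sense();W=camera_params("wrist");M=W["tool_from_camera"]
P={"K":W["K"],"rotation":s["tcp_rot"]@M[:3,:3],"position":s["position"]+s["tcp_rot"]@M[:3,3]}
print("tip",ray(P,(322.3,220.75),s["position"][2]-.1264))
x,y=.5474,-.2656
print(move_l([x,y,.175],feed=.06,until_force=4))
s=sense();print(s["time_s"],s["position"],s["wrist_force"])
p,d=camera("wrist");q,e=camera("side")
o=np.zeros((600,800,3),np.uint8);o[:,:400]=cv2.resize(p[150:300,270:370],None,fx=4,fy=4,interpolation=0);o[:,400:]=cv2.resize(q[260:410,265:365],None,fx=4,fy=4,interpolation=0)
cv2.imwrite("pics/ws7.png",o[:,:,::-1])
```

```text
tip [ 0.54715427 -0.26051087  0.10966775]
False
14.6417 [ 0.54775521 -0.26563904  0.17545015] [ 0.16940995 -0.35341326 -1.37422765]
```

View pics/ws7.png

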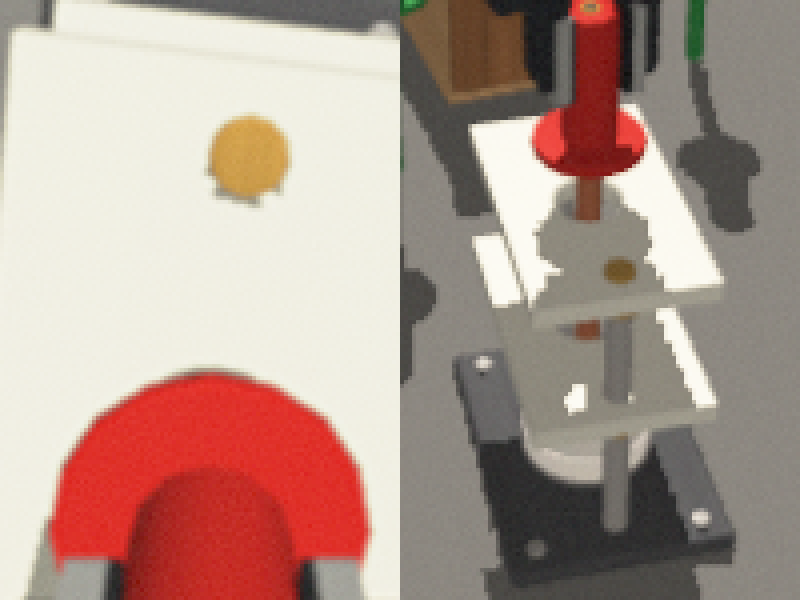

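The rod is in the lower hole too (side crop (588,335), tip z≈0.049), and the force is unchanged. Now lowering the collar onto the plate.

Run:
```python
from rig import *
from h import *
x,y=.5474,-.2656
print(move_l([x,y,.149],feed=.04,until_force=4))
s=sense();print(s["time_s"],s["position"],s["wrist_force"])
q,e=camera("side")
cv2.imwrite("pics/s8.png",cv2.resize(q[260:410,265:365,::-1],None,fx=4,fy=4,interpolation=0))
```

```text
True
15.3167 [ 0.5469417  -0.26556786  0.15148603] [-1.0317199   0.59206662  4.46113381]
```

View pics/s8.png

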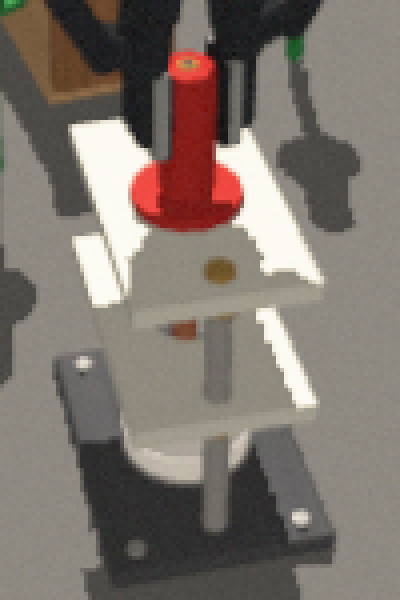

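Contact came at TCP z = 0.1515, which matches the expected 0.1514 for a seated collar, and the side view shows the collar on the plate. I'll release gently, retreat straight up and check.

Run:
```python
from rig import *
from h import *
command_gripper(.05)
s=sense();print(s["time_s"],s["finger_gap"],s["wrist_force"])
move_l([*s["position"][:2],.33],feed=.12)
s=sense();print(s["time_s"],s["position"],s["wrist_force"])
p,d=camera("wrist");q,e=camera("side");t,f=camera("top")
C=cloud(camera_params("side"),e)
h=cv2.cvtColor(q,cv2.COLOR_RGB2HSV);m=((h[...,0]<8)|(h[...,0]>172))&(h[...,1]>140);m[:250]=0;m[330:]=0;m[:,:290]=0;m[:,340:]=0
print("cap top z",np.percentile(C[m][:,2],[2,50,98]))
o=np.zeros((600,800,3),np.uint8);o[:,:400]=cv2.resize(q[260:410,265:365],None,fx=4,fy=4,interpolation=0);o[:300,400:]=cv2.resize(p[120:270,220:420],None,fx=2,fy=2);o[300:,400:]=cv2.resize(q[160:310,210:410],None,fx=2,fy=2)
cv2.imwrite("pics/f9.png",o[:,:,::-1])
```

```text
15.7583 0.04998926272428295 [ 0.03575638  0.23252477 -0.72124796]
17.4 [ 0.54574663 -0.26549284  0.32915012] [0.37846834 0.95352353 0.50546796]
cap top z [0.1308758  0.14936894 0.19009365]
```

View pics/f9.png

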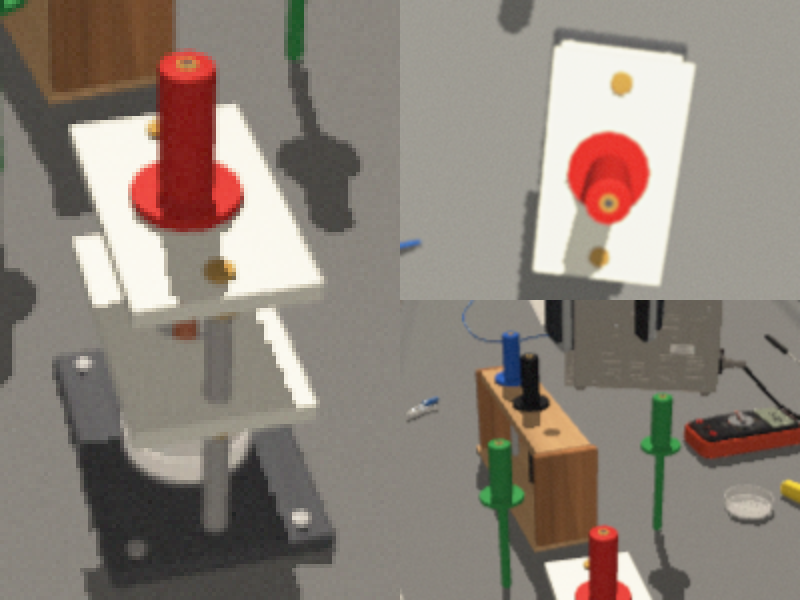

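The red electrode hangs upright with its collar flat on the upper plate and its cap top at z≈0.190, which is the nominal seated height. Blue and black are still in the rack and the gripper is clear. Handing in.

```bash
python3 -c "
from rig import *
sleep(.3);finish_job();print(sense()['time_s'])"
```

```text
the job is handed in; nothing more can be done
the job is handed in; nothing more can be done
```

The red-capped electrode now hangs upright in the stand, through both plates, with its collar on the upper plate. I lowered it under a force guard until the collar touched, let go, backed straight up and handed the job in at about 18 s of robot time.

- **Seating:** contact came at TCP z = 0.1515 m against an expected 0.1514. After release, the side camera read the cap top at z ≈ 0.190 m, the nominal seated height, and showed the rod between the two plates. In the side and wrist views the collar lies flat on the plate.
- **Rest of the scene:** the black and blue electrodes are still in the rack, the green look-alikes are still standing, and the gripper is clear of everything.
- **First grip mended:** my first grip held only about the top 10 mm of the cap, because the fingertips measured roughly 30 mm farther back than the stated tool geometry. I opened, went 22 mm deeper and gripped again before lifting.
- **Views that disagreed:** the side camera differed from the others by 2–5 mm on positions, so I put the rod-to-hole offset at 0.6 mm from the wrist camera and about 4 mm from the side. A later wrist estimate put the tip about 5 mm off the TCP in y. All were within the 8 mm clearance, and nothing touched on the way down until the collar seated.

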